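Sweep the gate stubs into the scrap pocket

ROBOT

A 7-joint arm with a two-finger parallel gripper is mounted at the origin on a cart in front of the work surface, level with it; the furniture and walls round the work are solid. World frame = base frame: x ahead of the robot, y to its left, z up, the work surface at z = 0. Lengths are in m, angles in rad, forces in N, time in s.
With the tool pointing down it reaches from about 0.35 to 0.9 m from the base axis. Payload 8.1 kg.
Tool frame: the origin (TCP) lies at the very end of the fingers, on their centre line; the grasp point (between the pads) lies 19 mm behind it; z points along the fingers, y is the line along which they close (so a half turn about z gives the same grasp; the last joint's range is limited). The gripper opens to 92 mm and grips with 3 to 60 N. Pads are 19 mm wide; open, the fingers measure 130 mm over their backs; the gripper's body (75 mm by 190 mm) begins 47 mm behind the grasp point.
Start: joints at [1.036, 0.434, 0.025, 1.573, -0.012, 1.134, -0.075], TCP at [0.262, -0.568, 0.227] pointing down, gripper open.
Joint ranges: [-2.62, 2.62], [-0.44, 2.09], [-1.27, 1.32], [0.08, 2.57], [-1.32, 4.46], [0.12, 2], [-2.74, 2.74]. Speed limits (rad/s): [2.22, 2.22, 3.01, 3.01, 3.14, 3.14, 3.14].

INTERFACE

Orientations are given as a rotation vector (axis times angle).
In Python, from cell import arm gives the robot as it stands.
- The arm moves only by the tool drive_tool, never from a script. Its argument "targets" is a list of rows, each a list of 7 numbers: the turn, a rotation vector about the world's x, y, z in units of 5 degrees (1.0 is 5 degrees), then the shift along the world's x, y, z in units of 40 mm (1.0 is 40 mm), then the opening, from 0 (shut) to 1 (fully open). In form: [[wx, wy, wz, dx, dy, dz, fingers], ...]. A call has 1 to 5 rows; each row is the pose to reach, as a shift and turn from the pose commanded when the call began; what a row does not reach only later rows make up. A row lasts 1/10 s, in which the tool goes at most 50 mm and 8.59 degrees, less where a joint would pass 70% of its speed; a pose out of reach is approached as far as the arm can. A call with a gripper value outside its range is refused whole. The fingers move at their own pace and stop on an object; "force" is the grip in N (left out, the last holds). Time passes only in rows, so rows that repeat a pose let the fingers close. It gives the time, the measured TCP pose, the force, the opening and the grip force at its end, in the units of the state.
- arm.observe(): the state, without advancing time (a new reading comes with each control period).
- arm.get_image(name): name is "scene" or "top" or "wrist"; returns a dict with "pixels" (384x512x3 uint8, red, green, blue), "intrinsics" (3x3 intrinsics, pixels), "rvec" (rotation vector, rad) and "tvec" (3), from world to camera coordinates, as OpenCV has them; the wrist camera has in their place "mount" (4x4, takes a point from camera to tool coordinates, whose origin is the TCP and whose axes are the flange's). Camera axes: x right, y down, z forward; pixel columns grow to the right and rows downward; lengths in m; the calibration is good to about 2 mm. A picture is of the moment at which its call begins: read the wrist's pose just before it. There is no depth.
- arm.sign_off(): hands the job in; it is judged then, once.
The state is a dict: "clock": time; "joints": joint angles; "dq": joint speeds; "joint_efforts": joint torques, N m; "position": TCP position; "ee_rot": TCP orientation; "force": force on the tool from outside, world axes, zero at the start; "ft_torque": the same for the moment, N m; "width": opening from 0.0 (shut) to 1.0 (fully open); "gripper_force": force on a finger pad.
Only numpy, scipy, OpenCV 4.12 (cv2) and the standard library are available. Lean on these libraries where they do the work, as an engineer would, in place of code of your own. Each camera call takes 0.05 s, during which the arm holds its last target. There are 200 camera calls.

TASK

Clear the bench of the three small broken-off gate stubs: with closed fingers, sweep them along the bench top through the open side of the low steel scrap pocket until all three lie wholly inside it. Sweep only: do not pick the stubs up, and leave the rings, the pin, the plug gauge and the pen where they lie.

Things in the scene. Friction and masses are not known exactly. Their poses are not given: they have to be found in the camera images.
- scrap_pocket: Low three-sided pocket of folded bare steel sheet, screwed to the bench; it never moves. No floor: inside it is the bench top. Origin on the bench top at the middle of the inside; x points from the open side (mouth) to the back wall, y along the back wall, z up. Inside x from -60 mm (mouth, open over the full width) to +60 mm (back wall), y from -90 to +90 mm (side walls). Walls 3 mm thick and 22 mm high, with 12 mm wide, 3 mm thick feet outside them.
- stub_short: Loose, pale, straight, bar-shaped gate stub broken off a casting, 14 x 32 x 11 mm (x, y, z), light (12 to 30 g), lying flat on the bench in front of the pocket's mouth, its long side roughly across the way into the pocket (within 25 degrees). Origin at the centre of its underside, y along its length, z up.
- stub_short_end_a (a point): Middle of the end of stub_short on its +y side, 5.5 mm above its underside.
- stub_short_end_b (a point): Middle of the end of stub_short on its -y side, 5.5 mm above its underside.
- stub_medium: Loose, pale, straight, bar-shaped gate stub broken off a casting, 17 x 48 x 12 mm (x, y, z), light (12 to 30 g), lying flat on the bench in front of the pocket's mouth, its long side roughly across the way into the pocket (within 25 degrees). Origin at the centre of its underside, y along its length, z up.
- stub_medium_end_a (a point): Middle of the end of stub_medium on its +y side, 5.5 mm above its underside.
- stub_medium_end_b (a point): Middle of the end of stub_medium on its -y side, 5.5 mm above its underside.
- stub_long: Loose, pale, straight, bar-shaped gate stub broken off a casting, 18 x 50 x 11 mm (x, y, z), light (12 to 30 g), lying flat on the bench in front of the pocket's mouth, its long side roughly across the way into the pocket (within 25 degrees). Origin at the centre of its underside, y along its length, z up.
- stub_long_end_a (a point): Middle of the end of stub_long on its +y side, 5.5 mm above its underside.
- stub_long_end_b (a point): Middle of the end of stub_long on its -y side, 5.5 mm above its underside.
- turned_ring: Dark turned aluminium ring, 58 mm outside, 14 mm high, lying flat between and behind the stubs, about 270 mm from the pocket's origin on its -x side. Bystander: leave it. Origin at the centre of its underside.
- thick_ring: Pale turned ring, 48 mm outside, 18 mm high, at the far right beyond the pocket. Bystander: leave it. Origin at the centre of its underside.
- core_pin: Plain pale round pin, 15 mm thick, 75 mm long, lying at the near right. Bystander: leave it. Origin at the centre of its underside.
- plug_gauge: Steel plug gauge, 18 mm thick, 105 mm long, lying at the near left. Bystander: leave it. Origin at the centre of its underside.
- pen: Pen, 12 mm thick, 138 mm long, lying at the far right. Bystander: leave it. Origin at the centre of its underside.

How it is judged:
At the end, for the whole second after the job is handed in: Both ends of each of the three stubs lie between the pocket's three walls and past the line of its mouth, low on the bench (ends below 28 mm), and the stubs are at rest (x of stub_short_end_a in the frame of scrap_pocket between -0.06 and 0.062 m and y of stub_short_end_a in the frame of scrap_pocket between -0.092 and 0.092 m and height (world z) of each of stub_short_end_a, stub_short_end_b, stub_medium_end_a, stub_medium_end_b, stub_long_end_a, stub_long_end_b below 0.028 m and x of stub_short_end_b in the frame of scrap_pocket between -0.06 and 0.062 m and y of stub_short_end_b in the frame of scrap_pocket between -0.092 and 0.092 m and linear speed of each of stub_short, stub_medium, stub_long below 0.01 m/s and x of stub_medium_end_a in the frame of scrap_pocket between -0.06 and 0.062 m and y of stub_medium_end_a in the frame of scrap_pocket between -0.092 and 0.092 m and x of stub_medium_end_b in the frame of scrap_pocket between -0.06 and 0.062 m and y of stub_medium_end_b in the frame of scrap_pocket between -0.092 and 0.092 m and x of stub_long_end_a in the frame of scrap_pocket between -0.06 and 0.062 m and y of stub_long_end_a in the frame of scrap_pocket between -0.092 and 0.092 m and x of stub_long_end_b in the frame of scrap_pocket between -0.06 and 0.062 m and y of stub_long_end_b in the frame of scrap_pocket between -0.092 and 0.092 m); the robot touches nothing.
It fails at once if a stub was lifted off the bench (origin over 22 mm high) (height (world z) of any of stub_short, stub_medium, stub_long above 0.022 m).
It fails at once if a ring, the pin, the gauge or the pen was disturbed (moved more than 15 mm) (distance of any of turned_ring, thick_ring, core_pin, plug_gauge, pen from where it was at the start of the episode above 0.015 m).
It also fails if it takes over 51 s, if anything falls off the work surface, if the arm or the gripper's body presses on something with over 40 N, if the wrist force passes 120 N, or if a joint passes its speed limit or range.

## Working session

There is one attempt and no reset: what is moved stays moved. The work goes in short steps, Python scripts to look and compute and a tool call to move; the robot and the scene stay as the last step left them, time stands still between calls to the robot, and variables do not carry over. Pictures are saved under pics/ and viewed, at most 10 in all, crops included, and the job is handed in when it is done.

Besides the shell and the picture viewer there is one more tool, called after "Emit:" as name(argument=value, ...) on one line, values as JSON. drive_tool: Moves the arm, as the interface text tells. Its arguments: {"type":"object","properties":{"targets":{"type":"array"},"force":{"type":"number"}},"required":["targets"]}

```bash
mkdir -p pics
cat > h.py <<'E'
import numpy as np, cv2
from cell import arm
def grab(n,f):
    im=arm.get_image(n); cv2.imwrite('pics/'+f,cv2.cvtColor(im['pixels'],cv2.COLOR_RGB2BGR))
    np.savez('pics/'+f+'.npz',**{k:np.array(v) for k,v in im.items()}); return im
def ray(im,uv,z):
    R=cv2.Rodrigues(np.array(im['rvec'],float))[0];t=np.array(im['tvec'],float).ravel()
    K=np.array(im['intrinsics']);uv=np.atleast_2d(uv).astype(float)
    d=(R.T@np.linalg.inv(K)@np.c_[uv,np.ones(len(uv))].T).T;c=-R.T@t
    return c+d*((z-c[2])/d[:,2])[:,None]
E
python3 - <<'E'
from h import *
a=grab('top','t0.png');grab('scene','s0.png')
print(ray(a,[[0,0],[511,0],[0,383],[511,383],[256,192]],0).round(3));o=arm.observe();print(o['clock'],o['position'],o['ee_rot'],o['width'])
E
```

```text
[[ 1.012  0.479  0.   ]
 [ 1.036 -0.721  0.   ]
 [ 0.141  0.42   0.   ]
 [ 0.166 -0.698 -0.   ]
 [ 0.572 -0.132  0.   ]]
0.1 [ 0.26130587 -0.56724312  0.22603258] [-3.06735699e+00 -6.72628203e-01  7.12136852e-04] 0.9947503240060358
```

View pics/t0.png

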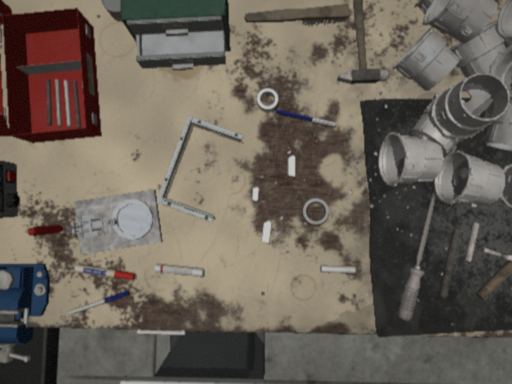

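View pics/s0.png

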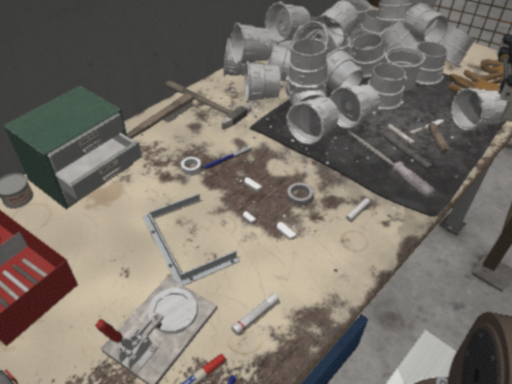

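The top view shows the pocket's back wall running from (191,121) to (163,200), with its mouth on the right between (241,138) and (213,217). The stubs are at about (255,194), (291,165) and (267,232), and the dark ring is at (316,211).

```bash
cat >> h.py <<'E'
def stubs(im,box=(155,110,305,250),p=True):
    x0,y0,x1,y1=box;g=cv2.cvtColor(im['pixels'],cv2.COLOR_RGB2HSV)[y0:y1,x0:x1]
    m=((g[...,2]>190)&(g[...,1]<50)).astype(np.uint8)
    out=[]
    for c in cv2.findContours(m,0,cv2.CHAIN_APPROX_NONE)[0]:
        if cv2.contourArea(c)<25: continue
        r=cv2.minAreaRect(c);b=cv2.boxPoints(r)+[x0,y0];P=ray(im,b,.011)[:,:2]
        e=[P[1]-P[0],P[2]-P[1]];L=[np.linalg.norm(v) for v in e];l=e[int(np.argmax(L))]
        out.append((P.mean(0),np.rad2deg(np.arctan2(l[1],l[0]))%180,max(L),min(L)))
        if p: print((np.array(r[0])+[x0,y0]).round(),P.mean(0).round(4),'ang',out[-1][1].round(),np.array(L).round(3))
    return out
E
python3 - <<'E'
from h import *
a=dict(np.load('pics/t0.png.npz'))
stubs(a)
print(ray(a,[[191,121],[163,200],[241,138],[213,217]],.022).round(4))
print('ring',ray(a,[[316,211]],.014).round(3),'pen',ray(a,[[277,112],[335,125]],.01).round(3))
c=cv2.cvtColor(a['pixels'],4)[100:260,150:350]
cv2.imwrite('pics/c0.png',cv2.resize(c,None,fx=4,fy=3.75,interpolation=cv2.INTER_CUBIC))
E
```

```text
[266. 231.] [ 0.4843 -0.1564] ang 174.0 [0.042 0.011]
[291. 166.] [ 0.6326 -0.2097] ang 1.0 [0.009 0.038]
[[ 0.7267  0.0166  0.022 ]
 [ 0.5486  0.0726  0.022 ]
 [ 0.6905 -0.0962  0.022 ]
 [ 0.5135 -0.0387  0.022 ]]
ring [[ 0.532 -0.266  0.014]] pen [[ 0.754 -0.176  0.01 ]
 [ 0.727 -0.308  0.01 ]]
```

View pics/c0.png

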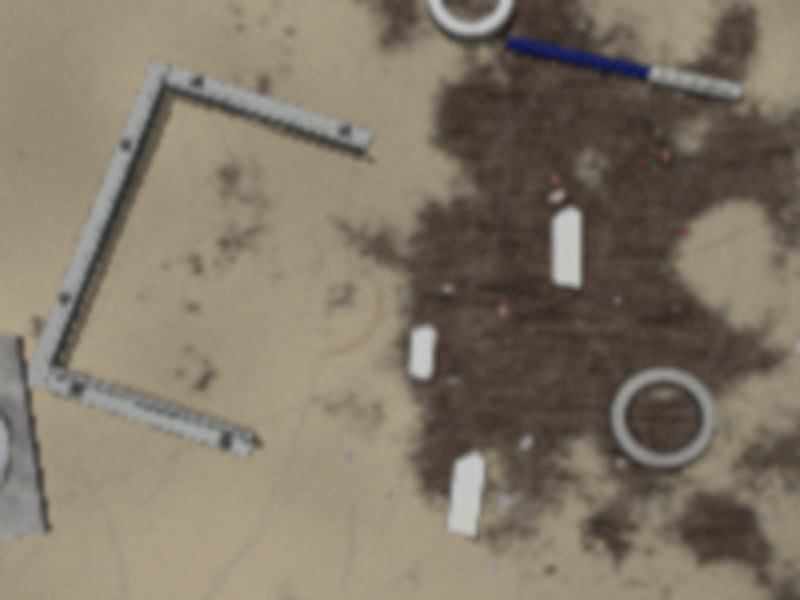

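The enlarged crop shows the short stub at about (255,194), and the pocket's inner corners at (192,123) and (164,199). The inside ends of the mouth are at (242,140) and (214,216). The side walls and lanes are clear.

```bash
cat >> h.py <<'E'
from scipy.spatial.transform import Rotation as Ro
_a=dict(np.load('pics/t0.png.npz'))
_c=ray(_a,[[192,123.5],[164.2,199.2],[241.7,140],[214.2,216.5]],.02)[:,:2]
mb=(_c[0]+_c[1])/2;mm=(_c[2]+_c[3])/2
X=(mb-mm)+0; yv=(_c[1]-_c[0])+(_c[3]-_c[2]); th=np.arctan2(*( (X/np.linalg.norm(X)+np.array([yv[1],-yv[0]])/np.linalg.norm(yv))[::-1]))
X=np.array([np.cos(th),np.sin(th)]);Y=np.array([-X[1],X[0]]);O=(mb+mm)/2
def loc(p): return np.array([(p-O)@X,(p-O)@Y])
def wld(u,v): return O+u*X+v*Y
def tool():
    o=arm.observe();R=Ro.from_rotvec(o['ee_rot']).as_matrix();y=R[:2,1]
    print('t',round(o['clock'],2),'pos',o['position'].round(4),'uv',loc(o['position'][:2]).round(4),'yaw_rel',round((np.rad2deg(np.arctan2(y[1],y[0])-th))%180-90,2),'z',R[:,2].round(3),'F',np.round(o['force'],1),'w',round(o['width'],2));return o
def go(*uvs,o=None):
    p=arm.observe()['position'][:2]
    for uv in uvs: print(uv,'units',((wld(*uv)-p)/.04).round(2))
E
python3 - <<'E'
from h import *
print('O',O,'th',np.rad2deg(th),np.linalg.norm(mb-mm),np.linalg.norm(_c[0]-_c[1]),np.linalg.norm(_c[2]-_c[3]), [loc(c).round(3) for c in _c])
g=cv2.cvtColor(_a['pixels'],7)[180:205,245:268];print('short px',g.max())
a=dict(_a);px=a['pixels']
for box in [(245,180,268,208),(280,145,302,182),(255,212,280,246)]:
    x0,y0,x1,y1=box;s=px[y0:y1,x0:x1].astype(np.uint8);gr=cv2.cvtColor(s,cv2.COLOR_RGB2HSV)
    m=((gr[...,2]>165)&(gr[...,1]<60)).astype(np.uint8)
    c=max(cv2.findContours(m,0,1)[0],key=cv2.contourArea);r=cv2.minAreaRect(c);P=ray(a,cv2.boxPoints(r)+[x0,y0],.011)[:,:2];q=[loc(p) for p in P]
    e=max([q[1]-q[0],q[2]-q[1]],key=np.linalg.norm);print('stub',np.mean(q,0).round(4),'rot',round(np.rad2deg(np.arctan2(e[1],e[0]))%180-90,1),np.linalg.norm(e).round(3))
print('ring',loc(ray(a,[[316,211]],.014)[0,:2]).round(3))
tool();go((-.19,.0),(-.17,.01))
E
```

```text
Traceback (most recent call last):
NameError: name '_c' is not defined
```

```bash
cat >> h.py <<'E'
def find(im,boxes,thr=165):
    for x0,y0,x1,y1 in boxes:
        gr=cv2.cvtColor(im['pixels'][y0:y1,x0:x1].astype(np.uint8),cv2.COLOR_RGB2HSV)
        m=((gr[...,2]>thr)&(gr[...,1]<60)).astype(np.uint8)
        c=max(cv2.findContours(m,0,1)[0],key=cv2.contourArea);r=cv2.minAreaRect(c)
        q=[loc(p) for p in ray(im,cv2.boxPoints(r)+[x0,y0],.011)[:,:2]]
        e=[q[1]-q[0],q[2]-q[1]];L=[np.linalg.norm(v) for v in e];l=e[int(np.argmax(L))]
        print('stub',np.mean(q,0).round(4),'rot',round(np.rad2deg(np.arctan2(l[1],l[0]))%180-90,1),np.round(L,3))
E
python3 - <<'E'
from h import *
import h
c=h._c
print('O',O,'th',np.rad2deg(th),np.linalg.norm(mb-mm),np.linalg.norm(c[0]-c[1]),[loc(k).round(3) for k in c])
a=h._a
find(a,[(245,180,268,208),(280,145,302,182),(255,212,280,246)])
print('ring',loc(ray(a,[[316,211]],.014)[0,:2]).round(3))
tool();go((-.17,.01))
E
```

```text
O [ 0.61829785 -0.01351044] th 72.11571472988167 0.11744548647089986 0.180005635837284 [array([ 0.058, -0.09 ]), array([0.059, 0.09 ]), array([-0.059, -0.091]), array([-0.058,  0.09 ])]
stub [-0.1264  0.0122] rot 19.0 [0.009 0.025]
stub [-0.1833 -0.0742] rot 18.6 [0.011 0.043]
stub [-0.1774  0.084 ] rot 10.8 [0.047 0.015]
ring [-0.267  0.005]
t 0.1 pos [ 0.2613 -0.5672  0.226 ] uv [-0.6366  0.1697] yaw_rel -47.38 z [-0.001  0.001 -1.   ] F [-0.4 -0.5  0.2] w 0.99
(-0.17, 0.01) units [7.38 9.88]
```

Emit:
drive_tool(targets=[[0,0,1.5,0.7,1,0,0],[0,0,3,1.5,2,0,0],[0,0,4.5,2.2,3,0,0],[0,0,6,3,4,0,0],[0,0,7.5,3.7,4.9,0,0]])

```text
clock: 0.6
position: [0.4105, -0.3695, 0.2266]
ee_rot: [-2.685, -1.631, -0.0]
force: [0.0, -0.2, 0.4]
width: 0.618
gripper_force: 0.0
```

Emit:
drive_tool(targets=[[0,0,1,0.7,1,0,0],[0,0,2,1.5,2,0,0],[0,0,2,2.2,3,0,0],[0,0,2,3,4,0,0],[0,0,2,3.7,4.9,0,0]])

```text
clock: 1.1
position: [0.5584, -0.1736, 0.2265]
ee_rot: [-2.537, -1.852, 0.0]
force: [0.3, -0.7, 0.8]
width: 0.175
gripper_force: 0.0
```

```bash
python3 -c "
from h import *
tool();go((-.17,.012),(.025,.012))"
```

```text
t 1.1 pos [ 0.5584 -0.1736  0.2265] uv [-0.1707  0.0078] yaw_rel 0.14 z [-0.  0. -1.] F [ 0.3 -0.7  0.8] w 0.18
(-0.17, 0.012) units [-0.09  0.05]
(0.025, 0.012) units [1.4  4.69]
```

Emit:
drive_tool(targets=[[0,0,0,-0.1,0.05,-1.2,0],[0,0,0,-0.1,0.05,-2.4,0],[0,0,0,-0.1,0.05,-3.6,0],[0,0,0,-0.1,0.05,-4.6,0],[0,0,0,-0.1,0.05,-5.1,0]])

```text
clock: 1.6
position: [0.5509, -0.1731, 0.0188]
ee_rot: [-2.534, -1.85, 0.006]
force: [-0.3, 0.2, 1.0]
width: 0.007
gripper_force: 0.0
```

Emit:
drive_tool(targets=[[0,0,0,0,0,-0.3,0],[0,0,0,0,0,-0.42,0],[0,0,0,0.08,0.24,-0.42,0],[0,0,0,0.16,0.48,-0.42,0],[0,0,0,0.25,0.75,-0.42,0]])

```text
clock: 2.1
position: [0.5649, -0.1425, 0.0072]
ee_rot: [2.536, 1.851, 0.003]
force: [-0.2, -0.1, 0.0]
width: 0.004
gripper_force: 0.0
```

```bash
python3 -c "
from h import *
tool();go((.02,.012))"
```

```text
t 2.1 pos [ 0.5649 -0.1425  0.0072] uv [-0.1392  0.0112] yaw_rel 0.14 z [ 0.002 -0.    -1.   ] F [-0.2 -0.1  0. ] w 0.0
(0.02, 0.012) units [1.2  3.79]
```

Emit:
drive_tool(targets=[[0,0,0,0.12,0.38,-0.05,0],[0,0,0,0.24,0.76,-0.05,0],[0,0,0,0.36,1.14,-0.05,0],[0,0,0,0.48,1.52,-0.05,0],[0,0,0,0.6,1.9,-0.05,0]])

```text
clock: 2.6
position: [0.588, -0.066, 0.004]
ee_rot: [-2.537, -1.852, -0.0]
force: [-0.5, -0.8, -0.1]
width: 0.004
gripper_force: 0.1
```

Emit:
drive_tool(targets=[[0,0,0,0.12,0.38,0,0],[0,0,0,0.24,0.76,0,0],[0,0,0,0.36,1.14,0,0],[0,0,0,0.48,1.52,0,0],[0,0,0,0.57,1.8,0,0]])

```text
clock: 3.1
position: [0.6108, 0.0063, 0.004]
ee_rot: [-2.537, -1.853, -0.001]
force: [0.7, 0.6, -0.6]
width: 0.004
gripper_force: 0.0
```

Emit:
drive_tool(targets=[[0,0,0,-0.1,-0.3,0,0],[0,0,0,-0.1,-0.3,0.7,0],[0,0,0,-0.4,-1.3,1.5,0],[0,0,0,-0.7,-2.3,2,0],[0,0,0,-1,-3.3,2.2,0]])

```text
clock: 3.6
position: [0.5708, -0.13, 0.0943]
ee_rot: [2.536, 1.85, 0.003]
force: [-0.3, -0.8, 0.1]
width: 0.005
gripper_force: 0.0
```

```bash
python3 -c "
from h import *
tool();go((-.225,-.075));a=grab('top','t1.png')
s=cv2.cvtColor(a['pixels'],4)[100:260,150:350]
cv2.imwrite('pics/c1.png',cv2.resize(s,None,fx=3,fy=3))"
```

```text
t 3.6 pos [ 0.5708 -0.13    0.0943] uv [-0.1254  0.0094] yaw_rel 0.09 z [ 0.003 -0.001 -1.   ] F [-0.3 -0.8  0.1] w 0.01
(-0.225, -0.075) units [ 1.24 -3.02]
```

View pics/c1.png

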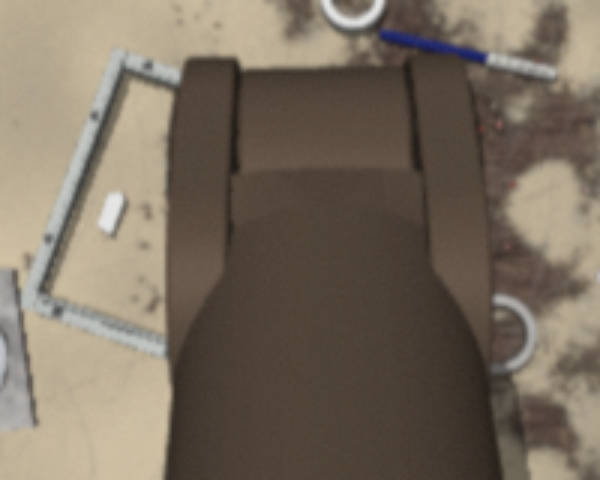

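The short stub is inside near the back wall, at crop (112,213). Next is the far stub, on the -y side of the pocket.

Emit:
drive_tool(targets=[[0,0,0.8,0.4,-0.8,0,0],[0,0,1.6,0.8,-1.6,0,0],[0,0,2.4,1.2,-2.4,0,0],[0,0,3,1.53,-3.02,0,0],[0,0,3,1.53,-3.02,0,0]])

```text
clock: 4.15
position: [0.6315, -0.2546, 0.0911]
ee_rot: [2.278, 2.16, -0.003]
force: [0.1, -0.6, -0.3]
width: 0.006
gripper_force: 0.0
```

Emit:
drive_tool(targets=[[0,0,0,0,0,-0.8,0],[0,0,0,0,0,-1.5,0],[0,0,0,0,0,-2,0],[0,0,0,0,0,-2.2,0],[0,0,0,0,0,-2.2,0]])

```text
clock: 4.65
position: [0.6305, -0.248, 0.0028]
ee_rot: [-2.273, -2.165, 0.002]
force: [-0.5, -0.5, -0.0]
width: 0.003
gripper_force: 0.0
```

```bash
python3 -c "
from h import *
tool();go((-.145,-.062),(-.1,-.053),(.01,-.053))"
```

```text
t 4.65 pos [ 0.6305 -0.248   0.0028] uv [-0.2194 -0.0836] yaw_rel 15.11 z [-0.002  0.001 -1.   ] F [-0.5 -0.5 -0. ] w 0.0
(-0.145, -0.062) units [0.06 1.94]
(-0.1, -0.053) units [0.19 3.08]
(0.01, -0.053) units [1.03 5.69]
```

Emit:
drive_tool(targets=[[0,0,0,0.01,0.35,0.05,0],[0,0,0,0.02,0.72,0.05,0],[0,0,0,0.04,1.1,0.05,0],[0,0,0,0.05,1.5,0.05,0],[0,0,0,0.06,1.94,0.05,0]])

```text
clock: 5.15
position: [0.6342, -0.1689, 0.0064]
ee_rot: [2.273, 2.168, 0.001]
force: [0.1, -0.7, 0.6]
width: 0.005
gripper_force: 0.1
```

Emit:
drive_tool(targets=[[0,0,-0.6,0.03,0.35,0,0],[0,0,-1.2,0.06,0.7,0,0],[0,0,-1.8,0.1,1,0,0],[0,0,-2.4,0.16,1.25,0,0],[0,0,-3,0.25,1.55,0,0]])

```text
clock: 5.65
position: [0.6438, -0.1072, 0.006]
ee_rot: [-2.539, -1.85, 0.0]
force: [0.2, -0.1, -0.0]
width: 0.001
gripper_force: 0.0
```

```bash
python3 -c "
from h import *
tool();go((.01,-.053));a=grab('top','t2.png')
s=cv2.cvtColor(a['pixels'],4)[100:260,150:350]
cv2.imwrite('pics/c2.png',cv2.resize(s,None,fx=3,fy=3))"
```

```text
t 5.65 pos [ 0.6438 -0.1072  0.006 ] uv [-0.0814 -0.053 ] yaw_rel 0.03 z [-0. -0. -1.] F [ 0.2 -0.1 -0. ] w 0.0
(0.01, -0.053) units [0.7  2.17]
```

View pics/c2.png

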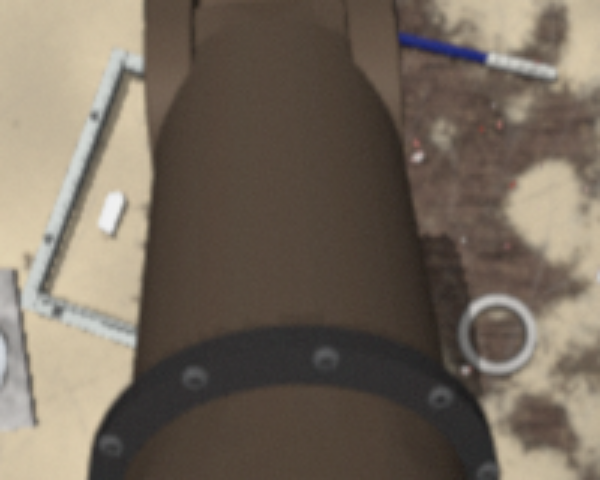

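The arm hides the far stub, but its old place at crop (423,195) is empty, so it is being pushed along. I'll keep going.

Emit:
drive_tool(targets=[[0,0,0,0.14,0.43,-0.03,0],[0,0,0,0.28,0.86,-0.03,0],[0,0,0,0.42,1.3,-0.03,0],[0,0,0,0.56,1.74,-0.03,0],[0,0,0,0.68,2.1,-0.03,0]])

```text
clock: 6.2
position: [0.6717, -0.0222, 0.0047]
ee_rot: [-2.536, -1.854, -0.001]
force: [-0.3, -0.6, -0.0]
width: 0.004
gripper_force: 0.0
```

Emit:
drive_tool(targets=[[0,0,0,-0.1,-0.3,0,0],[0,0,0,-0.1,-0.3,0.9,0],[0,0,0,-0.3,-1,2.1,0],[0,0,0,-0.6,-2,2.5,0],[0,0,0,-0.9,-3,2.5,0]])

```text
clock: 6.7
position: [0.6374, -0.1461, 0.109]
ee_rot: [2.533, 1.85, 0.007]
force: [1.2, -0.6, -1.0]
width: 0.007
gripper_force: 0.0
```

Emit:
drive_tool(targets=[[0,0,0,-0.7,-1,0,0],[0,0,0,-1.5,-1.8,0,0],[0,0,0,-2.5,-2.1,0,0],[0,0,0,-3.4,-2.2,0,0],[0,0,0,-4,-2.2,0,0]])

```text
clock: 7.2
position: [0.472, -0.2344, 0.1046]
ee_rot: [-2.54, -1.848, 0.003]
force: [0.5, -0.5, -0.4]
width: 0.004
gripper_force: 0.0
```

```bash
python3 -c "
from h import *
tool();go((-.215,.084));a=grab('top','t3.png');grab('scene','s3.png')
s=cv2.cvtColor(a['pixels'],4)[100:260,150:350]
cv2.imwrite('pics/c3.png',cv2.resize(s,None,fx=3,fy=3))"
```

```text
t 7.2 pos [ 0.472  -0.2344  0.1046] uv [-0.2551  0.0714] yaw_rel -0.06 z [-0.002 -0.001 -1.   ] F [ 0.5 -0.5 -0.4] w 0.0
(-0.215, 0.084) units [0.01 1.05]
```

View pics/c3.png

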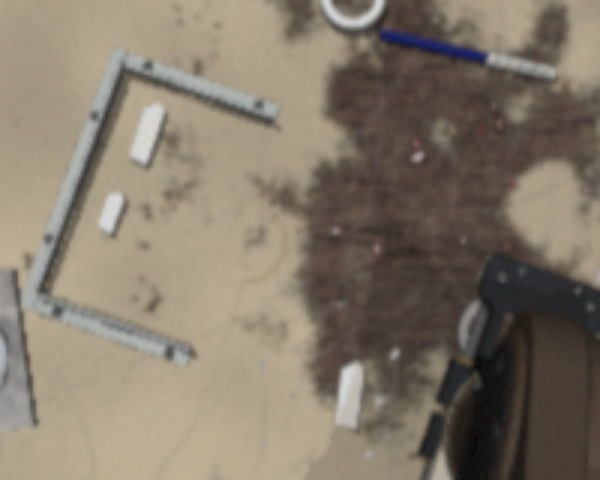

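Two stubs are in, at crop (148,134) and (111,213). The third lies at (349,395) and must go about 35 mm toward -y first, so I'll nudge its +y end.

```bash
python3 -c "
from h import *
go((-.187,.14),(-.179,.094))
find(dict(np.load('pics/t3.png.npz')),[(255,212,278,246)])"
```

```text
(-0.187, 0.14) units [-1.09  2.13]
(-0.179, 0.094) units [0.06 1.97]
stub [-0.1708  0.0897] rot 18.9 [0.033 0.053]
```

Emit:
drive_tool(targets=[[0,0,1,-0.5,0.9,0,0],[0,0,2.2,-1.1,2.1,0,0],[0,0,2.2,-1.1,2.13,-1,0],[0,0,2.2,-1.1,2.13,-2,0],[0,0,2.2,-1.1,2.13,-2.3,0]])

```text
clock: 7.8
position: [0.4303, -0.1467, 0.0104]
ee_rot: [-2.345, -2.086, 0.002]
force: [-0.3, -0.4, -0.3]
width: 0.005
gripper_force: 0.0
```

```bash
python3 -c "
from h import *
tool();go((-.187,.14),(-.179,.096))"
```

```text
t 7.8 pos [ 0.4303 -0.1467  0.0104] uv [-0.1845  0.138 ] yaw_rel 11.2 z [-0.003  0.001 -1.   ] F [-0.3 -0.4 -0.3] w 0.0
(-0.187, 0.14) units [-0.07 -0.04]
(-0.179, 0.096) units [ 1.04 -0.19]
```

Emit:
drive_tool(targets=[[0,0,0,0,-0.05,-0.12,0],[0,0,0,0.25,-0.09,-0.12,0],[0,0,0,0.5,-0.12,-0.12,0],[0,0,0,0.75,-0.16,-0.12,0],[0,0,0,1.02,-0.19,-0.12,0]])

```text
clock: 8.3
position: [0.4737, -0.1558, 0.0089]
ee_rot: [2.348, 2.085, 0.001]
force: [-2.3, 0.2, 4.0]
width: 0.005
gripper_force: 2.3
```

Emit:
drive_tool(targets=[[0,0,0,-0.3,0.05,0,0],[0,0,0,-0.3,0.05,1,0],[0,0,0,-0.4,-0.9,2.1,0],[0,0,-1,-0.5,-1.9,2.3,0],[0,0,-2.2,-0.6,-2.8,2.3,0]])

```text
clock: 8.8
position: [0.4486, -0.27, 0.1029]
ee_rot: [2.538, 1.844, 0.003]
force: [0.9, -1.0, -0.2]
width: 0.004
gripper_force: 0.0
```

```bash
python3 -c "
from h import *
tool();a=grab('top','t4.png')
s=cv2.cvtColor(a['pixels'],4)[100:260,150:350]
cv2.imwrite('pics/c4.png',cv2.resize(s,None,fx=3,fy=3))"
```

```text
t 8.8 pos [ 0.4486 -0.27    0.1029] uv [-0.2962  0.0828] yaw_rel -0.1 z [ 0.004 -0.003 -1.   ] F [ 0.9 -1.  -0.2] w 0.0
```

View pics/c4.png

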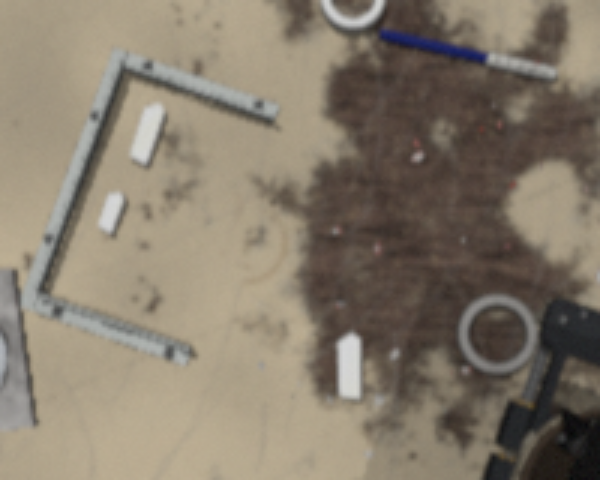

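The third stub moved toward -y to crop (349,366), and it is now turned roughly 18°. I'll work out its position and the push line.

```bash
python3 -c "
from h import *
a=dict(np.load('pics/t4.png.npz'))
find(a,[(258,207,275,238)],190);find(a,[(258,207,275,238)],175)
print(loc(ray(a,[[266.3,222]],.011)[0,:2]))
go((-.215,.055),(-.212,.065))"
```

```text
stub [-0.1699  0.0631] rot 18.9 [0.013 0.042]
stub [-0.1702  0.0642] rot 18.9 [0.013 0.044]
[-0.17089131  0.06400064]
(-0.215, 0.055) units [1.34 1.88]
(-0.212, 0.065) units [1.12 2.03]
```

Emit:
drive_tool(targets=[[0,0,-0.5,0.6,0.9,0,0],[0,0,-1,1.13,1.92,0,0],[0,0,-1,1.13,1.92,-1,0],[0,0,-1,1.13,1.92,-2,0],[0,0,-1,1.13,1.92,-2.4,0]])

```text
clock: 9.35
position: [0.4907, -0.189, 0.001]
ee_rot: [-2.612, -1.74, 0.004]
force: [-0.3, -0.0, 0.0]
width: 0.005
gripper_force: 0.0
```

```bash
python3 -c "
from h import *
tool();go((-.18,.064),(-.13,.053),(-.08,.044),(0,.044))"
```

```text
t 9.35 pos [ 0.4907 -0.189   0.001 ] uv [-0.2062  0.0675] yaw_rel -4.79 z [-0.004  0.001 -1.   ] F [-0.3 -0.   0. ] w 0.0
(-0.18, 0.064) units [0.29 0.6 ]
(-0.13, 0.053) units [0.93 1.7 ]
(-0.08, 0.044) units [1.53 2.82]
(0, 0.044) units [2.14 4.73]
```

Emit:
drive_tool(targets=[[0,0,0,0.15,0.25,0.1,0],[0,0,0,0.29,0.55,0.1,0],[0,0,-0.3,0.48,0.9,0.1,0],[0,0,-0.6,0.7,1.3,0.1,0],[0,0,-0.8,0.93,1.7,0.1,0]])

```text
clock: 9.85
position: [0.5314, -0.1207, 0.0091]
ee_rot: [2.675, 1.646, 0.003]
force: [-0.3, -0.8, 0.4]
width: 0.003
gripper_force: 0.1
```

```bash
python3 -c "
from h import *
tool();go((-.08,.044),(0,.044));a=grab('top','t5.png');b=grab('scene','s5.png')
s=cv2.cvtColor(a['pixels'],4)[130:250,150:300];w=cv2.cvtColor(b['pixels'],4)[170:290,130:330]
cv2.imwrite('pics/c5.png',np.hstack([cv2.resize(s,(375,300)),cv2.resize(w,(425,300))]))"
```

```text
t 9.85 pos [ 0.5314 -0.1207  0.0091] uv [-0.1287  0.0498] yaw_rel -8.9 z [ 0.002  0.    -1.   ] F [-0.3 -0.8  0.4] w 0.0
(-0.08, 0.044) units [0.51 1.11]
(0, 0.044) units [1.13 3.02]
```

View pics/c5.png

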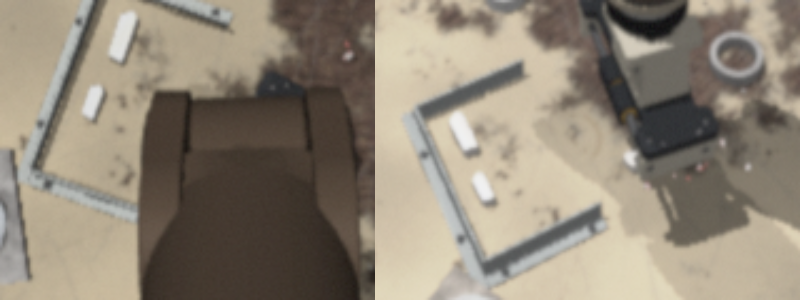

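```bash
python3 -c "
from h import *
b=dict(np.load('pics/s5.png.npz'))
x0,y0,x1,y1=235,215,300,255
g=cv2.cvtColor(b['pixels'][y0:y1,x0:x1],cv2.COLOR_RGB2HSV);m=((g[...,2]>170)&(g[...,1]<50)).astype(np.uint8)
for c in cv2.findContours(m,0,1)[0]:
  if len(c)>2: print(cv2.contourArea(c),[loc(p).round(3).tolist() for p in ray(b,c[:,0]+[x0,y0],.011)[:,:2]])
cv2.imwrite('pics/c6.png',cv2.resize(cv2.cvtColor(b['pixels'],4)[205:265,220:310],None,fx=7,fy=7,interpolation=2))"
```

```text
519.0 [[-0.098, 0.006], [-0.097, 0.009], [-0.095, 0.011], [-0.094, 0.014], [-0.094, 0.017], [-0.095, 0.021], [-0.096, 0.024], [-0.094, 0.027], [-0.093, 0.029], [-0.092, 0.032], [-0.088, 0.033], [-0.087, 0.036], [-0.086, 0.038], [-0.083, 0.04], [-0.081, 0.042], [-0.078, 0.044], [-0.077, 0.046], [-0.076, 0.048], [-0.074, 0.051], [-0.073, 0.053], [-0.072, 0.056], [-0.071, 0.058], [-0.069, 0.06], [-0.068, 0.063], [-0.067, 0.065], [-0.066, 0.067], [-0.064, 0.07], [-0.063, 0.072], [-0.062, 0.074], [-0.061, 0.077], [-0.06, 0.079], [-0.058, 0.081], [-0.057, 0.084], [-0.056, 0.086], [-0.057, 0.089], [-0.057, 0.092], [-0.056, 0.095], [-0.055, 0.097], [-0.057, 0.098], [-0.058, 0.099], [-0.06, 0.1], [-0.062, 0.101], [-0.064, 0.102], [-0.066, 0.103], [-0.067, 0.104], [-0.069, 0.105], [-0.071, 0.106], [-0.073, 0.107], [-0.074, 0.108], [-0.076, 0.109], [-0.078, 0.11], [-0.08, 0.111], [-0.082, 0.112], [-0.083, 0.113], [-0.085, 0.114], [-0.087, 0.115], [-0.089, 0.116], [-0.091, 0.117], [-0.092, 0.117], [-0.094, 0.118], [-0.096, 0.119], [-0.098, 0.12], [-0.1, 0.121], [-0.101, 0.122], [-0.103, 0.123], 
[... 483 characters left out ...]
, [-0.081, 0.07], [-0.082, 0.067], [-0.084, 0.065], [-0.085, 0.063], [-0.088, 0.061], [-0.089, 0.065], [-0.087, 0.067], [-0.089, 0.065], [-0.09, 0.062], [-0.091, 0.06], [-0.094, 0.059], [-0.097, 0.057], [-0.098, 0.061], [-0.099, 0.064], [-0.1, 0.065], [-0.101, 0.068], [-0.103, 0.069], [-0.106, 0.068], [-0.105, 0.065], [-0.107, 0.062], [-0.11, 0.061], [-0.111, 0.059], [-0.111, 0.055], [-0.109, 0.054], [-0.108, 0.051], [-0.108, 0.047], [-0.107, 0.044], [-0.105, 0.043], [-0.104, 0.042], [-0.102, 0.041], [-0.1, 0.04], [-0.099, 0.036], [-0.101, 0.034], [-0.1, 0.03], [-0.101, 0.028], [-0.101, 0.024], [-0.102, 0.021], [-0.102, 0.018], [-0.103, 0.015], [-0.102, 0.012], [-0.1, 0.011], [-0.099, 0.01]]
```

View pics/c6.png

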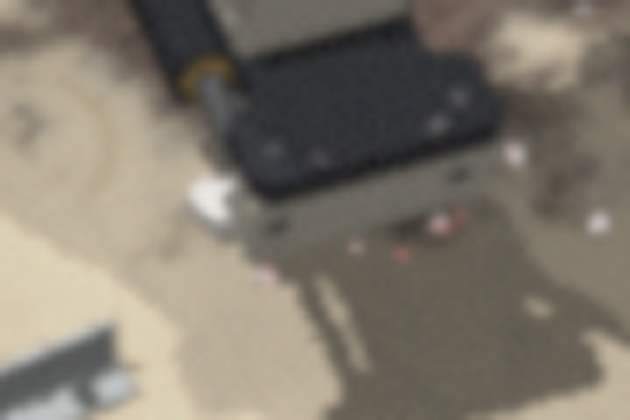

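The stub's -y end shows at crop (210,198), which is u of about -0.097 and v of about 0.012. It is in front of the fingers and on course, so I'll push on with the yaw going back to 0.

Emit:
drive_tool(targets=[[0,0,0.4,0.13,0.3,-0.05,0],[0,0,0.8,0.27,0.6,-0.05,0],[0,0,1.2,0.4,0.9,-0.05,0],[0,0,1.6,0.53,1.2,-0.05,0],[0,0,1.8,0.66,1.5,-0.05,0]])

```text
clock: 10.45
position: [0.5571, -0.0613, 0.0059]
ee_rot: [-2.535, -1.855, -0.0]
force: [-0.4, -0.0, 0.2]
width: 0.001
gripper_force: 0.0
```

Emit:
drive_tool(targets=[[0,0,0,0.12,0.37,0,0],[0,0,0,0.24,0.74,0,0],[0,0,0,0.35,1.1,0,0],[0,0,0,0.45,1.4,0,0],[0,0,0,0.45,1.4,0,0]])

```text
clock: 10.95
position: [0.5754, -0.0035, 0.006]
ee_rot: [-2.535, -1.855, -0.002]
force: [0.3, 0.7, -0.2]
width: 0.009
gripper_force: 0.0
```

Emit:
drive_tool(targets=[[0,0,0,-0.12,-0.3,0,0],[0,0,0,-0.12,-0.3,0.9,0],[0,0,0,-0.4,-1.2,2.1,0],[0,0,0,-0.9,-2.2,2.6,0],[0,0,0,-1.4,-3.2,2.8,0]])

```text
clock: 11.45
position: [0.5205, -0.1337, 0.1195]
ee_rot: [2.536, 1.849, 0.003]
force: [1.2, -0.1, -0.4]
width: 0.003
gripper_force: 0.0
```

Emit:
drive_tool(targets=[[0,0,0,-0.6,-1,0.5,0],[0,0,0,-1.2,-2,0.5,0],[0,0,0,-1.5,-2.5,0.5,0],[0,0,0,-1.5,-2.5,0.5,0],[0,0,0,-1.5,-2.5,0.5,0]])

```text
clock: 11.95
position: [0.459, -0.2326, 0.137]
ee_rot: [-2.541, -1.847, 0.001]
force: [0.3, 1.0, -0.3]
width: 0.007
gripper_force: 0.0
```

```bash
python3 -c "
from h import *
tool();a=grab('top','t7.png')
stubs(a,(160,115,300,250))
s=cv2.cvtColor(a['pixels'],4)[80:290,150:370]
cv2.imwrite('pics/c7.png',cv2.resize(s,(628,600)))"
```

```text
t 11.95 pos [ 0.459  -0.2326  0.137 ] uv [-0.2575  0.0843] yaw_rel -0.09 z [-0.001 -0.    -1.   ] F [ 0.3  1.  -0.3] w 0.01
[244. 214.] [ 0.5212 -0.1063] ang 65.0 [0.015 0.046]
[186. 170.] [0.6181 0.0254] ang 161.0 [0.028 0.011]
[198. 143.] [ 6.79e-01 -1.00e-04] ang 163.0 [0.045 0.014]
```

View pics/c7.png

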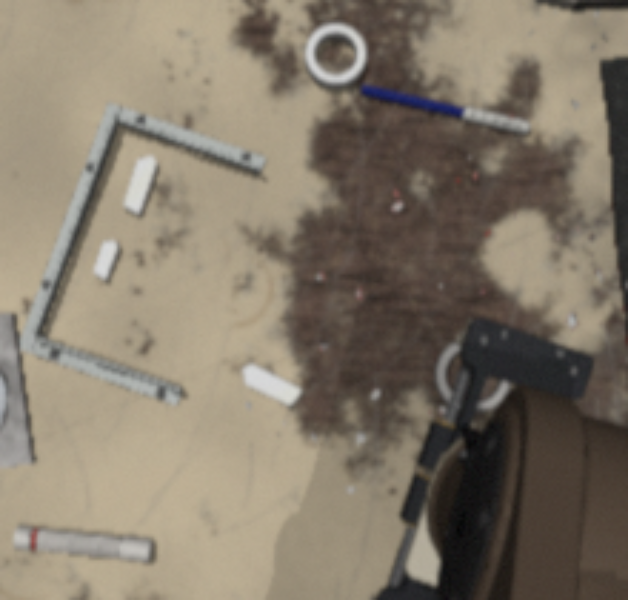

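The third stub slid off the fingers and now lies lengthwise along the way in, at crop (270,385), just before the mouth. The other two are inside and the bystanders haven't moved. I'll push it end-on along its own axis and check with numbers only.

```bash
python3 -c "
from h import *
a=dict(np.load('pics/t7.png.npz'))
for s in stubs(a,(160,115,300,250),False): print(loc(s[0]).round(4),'axis vs u',round(s[1]-np.rad2deg(th),1),s[2:])
go((-.167,.07))"
```

```text
[-0.1181  0.0639] axis vs u -7.4 (np.float64(0.04585881799040858), np.float64(0.014921574285983131))
[0.0369 0.0121] axis vs u 89.3 (np.float64(0.028442058845963448), np.float64(0.011377199099783988))
[ 0.0314 -0.0537] axis vs u 91.4 (np.float64(0.044581367210773166), np.float64(0.013649041354009057))
(-0.167, 0.07) units [1.01 2.01]
```

Emit:
drive_tool(targets=[[0,0,-0.7,0.5,1,0,0],[0,0,-1.4,1,2,0,0],[0,0,-1.4,1,2,-1.1,0],[0,0,-1.4,1,2,-2.2,0],[0,0,-1.4,1,2,-3,0]])

```text
clock: 12.5
position: [0.5001, -0.149, 0.0149]
ee_rot: [-2.642, -1.697, 0.001]
force: [-0.2, -0.5, -1.0]
width: 0.006
gripper_force: 0.0
```

Emit:
drive_tool(targets=[[0,0,0,0,0,-0.2,0],[0,0,0,0,0,-0.28,0],[0,0,0,0,0,-0.28,0]])

```text
clock: 12.8
position: [0.5013, -0.1508, 0.0067]
ee_rot: [2.645, 1.694, 0.001]
force: [-0.1, -0.6, 0.1]
width: 0.009
gripper_force: 0.0
```

```bash
python3 -c "
from h import *
tool();go((-.1,.0615),(-.04,.054))"
```

```text
t 12.8 pos [ 0.5013 -0.1508  0.0067] uv [-0.1666  0.0692] yaw_rel -6.85 z [ 0.001 -0.    -1.   ] F [-0.1 -0.6  0.1] w 0.01
(-0.1, 0.0615) units [0.69 1.52]
(-0.04, 0.054) units [1.33 2.89]
```

Emit:
drive_tool(targets=[[0,0,0,0.1,0.22,0,0],[0,0,0,0.2,0.43,0,0],[0,0,0,0.3,0.65,0,0],[0,0,0,0.4,0.87,0,0],[0,0,0,0.5,1.1,0,0]])

```text
clock: 13.3
position: [0.521, -0.106, 0.0061]
ee_rot: [2.645, 1.694, 0.001]
force: [-0.9, -0.8, 0.9]
width: 0.004
gripper_force: 0.1
```

```bash
python3 -c "
from h import *
tool();a=grab('scene','s8.png')
x0,y0,x1,y1=190,200,262,262
g=cv2.cvtColor(a['pixels'][y0:y1,x0:x1],cv2.COLOR_RGB2HSV);m=((g[...,2]>200)&(g[...,1]<30)).astype(np.uint8)
for c in cv2.findContours(m,0,1)[0]:
  if cv2.contourArea(c)>8:
    b=cv2.boxPoints(cv2.minAreaRect(c))+[x0,y0];print(cv2.contourArea(c),[loc(p).round(3).tolist() for p in ray(a,b,.009)[:,:2]])
t=grab('top','t8.png')
for s in stubs(t,(160,115,300,250),False): print(loc(s[0]).round(4),round(s[1]-np.rad2deg(th),1),s[2:])
go((-.04,.054))"
```

```text
t 13.3 pos [ 0.521  -0.106   0.0061] uv [-0.1179  0.0642] yaw_rel -6.85 z [ 0.001 -0.    -1.   ] F [-0.9 -0.8  0.9] w 0.0
95.5 [[-0.059, 0.065], [-0.102, 0.059], [-0.1, 0.076], [-0.058, 0.081]]
[0.0375 0.0112] 88.0 (np.float64(0.03091654461227367), np.float64(0.013019534483193243))
[ 0.0322 -0.0548] 91.4 (np.float64(0.04674929706359394), np.float64(0.016525981461220945))
(-0.04, 0.054) units [0.83 1.75]
```

Emit:
drive_tool(targets=[[0,0,0,-0.08,-0.24,0,0],[0,0,1,-0.25,-0.18,0,0],[0,0,1,-0.25,-0.18,0,0],[0,0,1,-0.17,0.06,0,0],[0,0,1,-0.09,0.3,0,0]])

```text
clock: 13.9
position: [0.5173, -0.0949, 0.0058]
ee_rot: [2.572, 1.803, 0.0]
force: [-0.4, -0.1, -0.1]
width: 0.004
gripper_force: 0.1
```

```bash
cat >> h.py <<'E'
def look(f,box=(180,195,275,262)):
    a=grab('scene',f);x0,y0,x1,y1=box
    g=cv2.cvtColor(a['pixels'][y0:y1,x0:x1],cv2.COLOR_RGB2HSV);m=((g[...,2]>200)&(g[...,1]<30)).astype(np.uint8)
    for c in cv2.findContours(m,0,1)[0]:
        if cv2.contourArea(c)>25:
            b=cv2.boxPoints(cv2.minAreaRect(c))+[x0,y0];print(cv2.contourArea(c),[loc(p).round(3).tolist() for p in ray(a,b,.009)[:,:2]])
E
python3 -c "
from h import *
tool();look('s9.png')"
```

```text
t 13.9 pos [ 0.5173 -0.0949  0.0058] uv [-0.1085  0.0712] yaw_rel -2.05 z [ 0.  0. -1.] F [-0.4 -0.1 -0.1] w 0.0
34.5 [[0.032, 0.003], [0.022, 0.008], [0.033, 0.033], [0.042, 0.028]]
94.5 [[-0.049, 0.067], [-0.091, 0.058], [-0.091, 0.075], [-0.049, 0.083]]
53.0 [[-0.135, -0.028], [-0.148, -0.044], [-0.175, -0.012], [-0.162, 0.003]]
```

Emit:
drive_tool(targets=[[0,0,0,-0.08,-0.24,0,0],[0,0,0,-0.22,-0.2,0,0],[0,0,-1,-0.14,0.04,0,0],[0,0,-1,-0.06,0.28,0,0],[0,0,-1,0.02,0.5,0,0]])

```text
clock: 14.45
position: [0.5176, -0.0745, 0.0059]
ee_rot: [2.644, 1.696, -0.0]
force: [-0.0, 0.4, 0.4]
width: 0.004
gripper_force: 0.0
```

```bash
python3 -c "
from h import *
tool();look('s10.png')"
```

```text
t 14.45 pos [ 0.5176 -0.0745  0.0059] uv [-0.089   0.0771] yaw_rel -6.77 z [-0. -0. -1.] F [-0.   0.4  0.4] w 0.0
99.5 [[-0.032, 0.063], [-0.074, 0.057], [-0.073, 0.074], [-0.032, 0.08]]
35.0 [[0.032, 0.003], [0.021, 0.009], [0.031, 0.034], [0.042, 0.028]]
66.5 [[-0.104, -0.022], [-0.121, -0.042], [-0.152, -0.004], [-0.135, 0.015]]
```

Emit:
drive_tool(targets=[[0,0,0,-0.08,-0.24,0,0],[0,0,0,0.18,-0.32,0,0],[0,0,1,0.26,-0.08,0,0],[0,0,1,0.35,0.14,0,0],[0,0,1,0.44,0.36,0,0]])

```text
clock: 15.0
position: [0.5357, -0.0608, 0.0058]
ee_rot: [-2.572, -1.803, -0.0]
force: [-0.0, -0.3, -0.5]
width: 0.006
gripper_force: 0.1
```

```bash
python3 -c "
from h import *
tool();look('s11.png')"
```

```text
t 15.0 pos [ 0.5357 -0.0608  0.0058] uv [-0.0704  0.0641] yaw_rel -2.05 z [ 0.  0. -1.] F [-0.  -0.3 -0.5] w 0.01
104.0 [[-0.012, 0.067], [-0.052, 0.056], [-0.053, 0.074], [-0.013, 0.084]]
35.5 [[0.032, 0.003], [0.022, 0.008], [0.033, 0.033], [0.042, 0.028]]
72.0 [[-0.085, -0.031], [-0.101, -0.053], [-0.135, -0.02], [-0.119, 0.001]]
```

Emit:
drive_tool(targets=[[0,0,0,0.07,0.2,0,0],[0,0,0,0.14,0.4,0,0],[0,0,0,0.21,0.6,0,0],[0,0,0,0.21,0.6,0,0]])

```text
clock: 15.45
position: [0.5442, -0.0347, 0.0059]
ee_rot: [-2.568, -1.81, -0.002]
force: [0.0, -0.1, 0.7]
width: 0.004
gripper_force: 0.0
```

Emit:
drive_tool(targets=[[0,0,0,-0.1,-0.3,0,0],[0,0,0,-0.2,-0.6,0.9,0],[0,0,0,-0.5,-1.5,2,0],[0,0,0,-1.1,-2.5,2.8,0],[0,0,0,-1.7,-3.5,3,0]])

```text
clock: 15.95
position: [0.4813, -0.17, 0.1257]
ee_rot: [2.567, 1.806, 0.004]
force: [0.7, -2.1, -0.4]
width: 0.005
gripper_force: 0.0
```

Emit:
drive_tool(targets=[[0,0,0,-0.5,-1,0.3,0],[0,0,0,-1,-1.8,0.3,0],[0,0,0,-1.2,-2,0.3,0],[0,0,0,-1.2,-2,0.3,0]])

```text
clock: 16.35
position: [0.4303, -0.2505, 0.1348]
ee_rot: [-2.574, -1.8, 0.002]
force: [0.5, 0.8, 0.4]
width: 0.005
gripper_force: 0.0
```

```bash
python3 -c "
from h import *
tool();look('s12.png');t=grab('top','t12.png')
for s in stubs(t,(160,115,300,250),False): print(loc(s[0]).round(4),round(s[1]-np.rad2deg(th),1),s[2:])"
```

```text
t 16.35 pos [ 0.4303 -0.2505  0.1348] uv [-0.2833  0.1061] yaw_rel -2.19 z [-0.001 -0.001 -1.   ] F [0.5 0.8 0.4] w 0.01
130.0 [[0.018, 0.067], [-0.031, 0.056], [-0.031, 0.074], [0.017, 0.084]]
29.5 [[0.042, 0.028], [0.032, 0.003], [0.022, 0.008], [0.033, 0.033]]
[-0.008  0.067] 15.3 (np.float64(0.04495288085949021), np.float64(0.014268600499256013))
[0.0367 0.0121] 89.3 (np.float64(0.028441577966434237), np.float64(0.010847843347446403))
[ 0.0314 -0.0537] 91.4 (np.float64(0.044581367210773166), np.float64(0.013649041354009057))
```

```bash
python3 -c "
from cell import arm
print(arm.sign_off())"
```

```text
the job is handed in; nothing more can be done
None
```

I swept all three stubs into the scrap pocket and handed the job in at about 16 s; the last camera check put every stub end inside with at least 15 mm to spare, and the rings, pen and gauge looked undisturbed when last viewed, though I made no separate check of the pin.

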